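Row up the claw shells and snap the hold-down flap

TASK

Slide the three polished steel claw shells across the low drying shelf into one neat straight row, standing upright with their backs against the rear fence and close side by side (no gap wider than about 15 mm). Then, with the row complete, bring the raised wire hold-down flap down over them until its sprung tongue snaps in under the brass strike and the flap stays down by itself. Leave the other parts on the bench where they are.

Things in the scene. Friction and masses are not known exactly. Their poses are not given: they have to be found in the camera images.
- shelf: Low fixed aluminium shelf on the bench. Origin on the bench surface under it; own x points away from the robot, y to the left, z up. Deck top z = 40 mm, x = -150 to 145, y = -260 to 260. Rear fence: front face at x = 100, top z = 100. Side cheeks, as high, inner faces y = +-205, from x = 29 to the fence. Strike bracket at the left: x = 48 to 72, y = 216 to 242, up to z = 177.
- row_mid (a point): Point on the shelf's deck top, midway between the cheeks and 45 mm in front of the rear fence: the centre of a shell's foot when its back touches the fence there (shelf frame x = 55, y = 0, z = 40 mm). The row need not be centred on it.
- shell_a: Polished stainless claw shell, a closed dome 90 mm in diameter and 72 mm high, upright wall to 45 mm above its foot; about 0.35 kg, one of three alike. Origin: centre of its flat underside, z up along its axis. Starts standing on the front part of the deck. Too wide for most grippers: push it at the upright wall. With its back on the fence its origin is at x = 55 mm in the shelf frame.
- shell_b: Polished stainless claw shell, a closed dome 90 mm in diameter and 72 mm high, upright wall to 45 mm above its foot; about 0.35 kg, one of three alike. Origin: centre of its flat underside, z up along its axis. Starts standing on the front part of the deck. Too wide for most grippers: push it at the upright wall. With its back on the fence its origin is at x = 55 mm in the shelf frame.
- shell_c: Polished stainless claw shell, a closed dome 90 mm in diameter and 72 mm high, upright wall to 45 mm above its foot; about 0.35 kg, one of three alike. Origin: centre of its flat underside, z up along its axis. Starts standing on the front part of the deck. Too wide for most grippers: push it at the upright wall. With its back on the fence its origin is at x = 55 mm in the shelf frame.
- flap (a joint): Angle (rad) of the wire flap: 0 level (down), 1.25 to 1.45 raised at the start; stops at -0.06 and 1.5. Hinge line parallel to the shelf's y at x = 125, z = 135 mm in the shelf frame; blue front bar 130 mm from it, towards the robot when level. A light spring lifts it (about 1 N at the bar) unless latched; latched it rests near 0.03. Closing needs 1 to 8 N on the bar, most just before the snap.
- flap_bar (a point): Middle of the flap's blue front bar, on its axis. The bar is 14 mm thick, parallel to the shelf's y, and reaches 190 mm either way. 8 mm wires run from it to the hinge at 63 and 190 mm either side of the middle. Level, it clears the standing shells by 16 mm.
- flap_hinge (a point): Point on the flap's hinge line, in the middle of its width (shelf frame x = 125, y = 0, z = 135 mm).
- tongue (a joint): Travel (m) of the sprung brass round-nosed tongue (12 mm thick) at the left (+y) end of the flap, 65 mm from the hinge: 0 fully out; pressed in up to about 0.01 as it rides down the sloped face of the brass strike; back to 0 once it has snapped in under the strike, which happens when the flap gets to about 0.03 rad or lower.
- claw_top: Bystander: white nylon claw top, 100 mm disc with four short spigots, 65 mm high, on the bench beside the shelf. Origin: centre of its underside.
- valve_disc: Bystander: grey plastic valve disc with a stem, 72 mm across, 34 mm high, on the bench. Origin: centre of its underside.
- gasket: Bystander: black rubber claw gasket ring, 110 mm outside diameter, 10 mm thick, on the bench. Origin: centre of its underside.
- detergent: Bystander: white bottle with a blue cap, 68 mm diameter, 170 mm high, standing on the bench. Origin: centre of its underside.
- funnel: Fixed equipment: wide stainless funnel (170 mm mouth, rim 190 mm above the bench) in a ring bracket on a foot, at the right rear of the bench. Origin: on the bench under the funnel's axis.

How it is judged:
On the way, in this order (a step that is already met when the one before it is completed fails the run):
1. the three shells stand in a close row against the fence while the flap is still raised (x of shell_a in the frame of shelf between 0.045 and 0.06 m and z of shell_a in the frame of shelf between 0.035 and 0.046 m and angle between each of shell_a, shell_b, shell_c's own z axis and vertical below 0.1 rad and x of shell_b in the frame of shelf between 0.045 and 0.06 m and z of shell_b in the frame of shelf between 0.035 and 0.046 m and x of shell_c in the frame of shelf between 0.045 and 0.06 m and z of shell_c in the frame of shelf between 0.035 and 0.046 m and ((horizontal distance between shell_a and shell_b below 0.108 m and horizontal distance between shell_a and shell_c below 0.108 m) or (horizontal distance between shell_b and shell_a below 0.108 m and horizontal distance between shell_b and shell_c below 0.108 m) or (horizontal distance between shell_c and shell_a below 0.108 m and horizontal distance between shell_c and shell_b below 0.108 m)) and value of joint flap above 0.6 rad), for 0.2 s.
2. the flap is down and its tongue has snapped in under the strike (value of joint flap below 0.07 rad and value of joint tongue below 0.003 m), for 0.2 s.
At the end, for the whole second after the job is handed in: All three shells stand upright (within 0.1 rad) on the deck with their backs within 10 mm of the rear fence, neighbouring centres less than 108 mm apart (gaps under 18 mm), at rest; the flap is down (below 0.07 rad) with the tongue out again under the strike (within 3 mm) (all of step 2 and x of shell_a in the frame of shelf between 0.045 and 0.06 m and z of shell_a in the frame of shelf between 0.035 and 0.046 m and angle between each of shell_a, shell_b, shell_c's own z axis and vertical below 0.1 rad and x of shell_b in the frame of shelf between 0.045 and 0.06 m and z of shell_b in the frame of shelf between 0.035 and 0.046 m and x of shell_c in the frame of shelf between 0.045 and 0.06 m and z of shell_c in the frame of shelf between 0.035 and 0.046 m and ((horizontal distance between shell_a and shell_b below 0.108 m and horizontal distance between shell_a and shell_c below 0.108 m) or (horizontal distance between shell_b and shell_a below 0.108 m and horizontal distance between shell_b and shell_c below 0.108 m) or (horizontal distance between shell_c and shell_a below 0.108 m and horizontal distance between shell_c and shell_b below 0.108 m)) and linear speed of each of shell_a, shell_b, shell_c below 0.02 m/s); the robot touches nothing.
It fails at once if a bystander on the bench was moved by more than 40 mm (distance of any of claw_top, valve_disc, gasket, detergent from where it was at the start of the episode above 0.04 m).
It fails at once if a shell was tipped over (angle between any of shell_a, shell_b, shell_c's own z axis and vertical above 0.6 rad).
It also fails if it takes over 64 s, if anything falls off the work surface, if the arm or the gripper's body presses on something with over 40 N, if the wrist force passes 120 N, or if a joint passes its speed limit or range.

ROBOT

A 7-joint arm with a two-finger parallel gripper is mounted at the origin on the work surface. World frame = base frame: x ahead of the robot, y to its left, z up, the work surface at z = 0. Lengths are in m, angles in rad, forces in N, time in s.
With the tool pointing down it reaches from about 0.425 to 0.8 m from the base axis. Payload 8.3 kg.
Tool frame: the origin (TCP) lies on the centre line of the jaws, within the pads' length; the fingertips stand tips_ahead ahead of it and the grasp point (between the pads) lies 5 mm behind it (tips_ahead is the distance from the TCP to the fingertips, in m); z points along the fingers, x is the direction in which the jaws open and shut, and the axes are right-handed (so a half turn about z gives the same grasp; the last joint's range is limited). The gripper opens to 85 mm and grips with 20 to 120 N. Pads are 22 mm wide; open, the fingers measure 114 mm over their backs; the gripper's body (76 mm by 85 mm) begins 54 mm behind the grasp point. The pads swing forward as they close: fully open they stand 13 mm farther back than shut.
Start: joints at [-0.063, 0.383, 0.016, 1.37, -0.006, 1.388, -0.046], TCP at [0.625, 0, 0.245] pointing down, gripper open.
Joint ranges: [-2.95, 2.95], [-0.25, 2.06], [-1.52, 1.56], [0.18, 2.33], [-1.44, 4.58], [0.02, 2.06], [-3.01, 3.01]. Speed limits (rad/s): [2.39, 2.39, 3.01, 3.01, 3.14, 3.14, 3.14].

INTERFACE

Orientations are given as a rotation vector (axis times angle).
In Python, from bench import * gives the robot as it stands. The module is installed in compiled form; this text tells all that it offers.
- The arm moves only by the tool servo_tool, never from a script. Its argument "rows" is a list of rows, each a list of 3 entries, a list of its own where there are three numbers: the shift along the world's x, y, z in cm, then the turn about the world's z in rad, then the opening, from 0 (shut) to 1 (fully open). In form: [[[x, y, z], twist, jaw], ...]. A call has 1 to 5 rows; each row is the pose to reach, as a shift and turn from the pose measured when the call began; what a row does not reach only later rows make up. A row lasts 1/8 s, in which the tool goes at most 62.5 mm and 10.7 degrees, less where a joint would pass 70% of its speed; a pose out of reach is approached as far as the arm can. A call with a gripper value outside its range is refused whole. The fingers move at their own pace and stop on an object; "grip_force" is the grip in N (left out, the last holds). Time passes only in rows, so rows that repeat a pose let the fingers close. It gives the time, the measured TCP pose, the force and the opening at its end, in the units of the state.
- get_obs(): the state, without advancing time (a new reading comes with each control period).
- capture(name): name is "scene" or "side" or "wrist"; returns a dict with "pixels" (420x560x3 uint8, blue, green, red), "depth" (420x560 float32, m along the optical axis (not along the pixel's ray), 0 where there is no reading), "vertical_fov" (degrees; the focal length in pixels is half the picture's height over the tangent of half this angle, whatever the lens; pixels are square), "cx", "cy" (the principal point, pixels), "distortion" ([k1, k2, p1, p2, k3] as OpenCV has them; the pictures are not rectified), "xyz" and "orientation" of the camera in the world. Camera axes: x right, y up, looking along -z (the intrinsics and any distortion apply to the point x, -y, -z); pixel columns grow to the right and rows downward; lengths in m; the calibration is good to about 2 mm. A picture is of the moment at which its call begins.
- hand_in(): hands the job in, once; it reports no verdict.
The state is a dict: "time": time; "q": joint angles; "joint_vel": joint speeds; "effort": joint torques, N m; "tcp_pos": TCP position; "tcp_rot": TCP orientation; "ft_force": force on the tool from outside, world axes, zero at the start; "ft_torque": the same for the moment, N m; "opening": finger opening in m.
Only numpy, scipy, OpenCV 4.12 (cv2) and the standard library are available. Lean on these libraries where they do the work, as an engineer would, in place of code of your own. Each camera call takes 0.05 s, during which the arm holds its last target.

## Working session

There is one attempt and no reset: what is moved stays moved. The work goes in short steps, Python scripts to look and compute and a tool call to move; the robot and the scene stay as the last step left them, time stands still between calls to the robot, and variables do not carry over. Pictures are saved under pics/ and viewed, and the job is handed in when it is done.

Besides the shell and the picture viewer there is one more tool, called after ">>>" by a JSON object that holds its "api" and its "payload". servo_tool: Moves the arm, as the interface text tells. Its arguments: {"type":"object","properties":{"rows":{"type":"array"},"grip_force":{"type":"number"}},"required":["rows"]}

```bash
mkdir -p pics
cat > h.py <<'E'
from bench import *
import numpy as np, cv2
from scipy.spatial.transform import Rotation as R
def cam(n):
    c=capture(n); h=c["pixels"].shape[0]
    f=h/2/np.tan(np.radians(c["vertical_fov"])/2)
    c["K"]=np.array([[f,0,c["cx"]],[0,f,c["cy"]],[0,0,1]]); c["D"]=np.array(c["distortion"],float)
    o=np.array(c["orientation"],float)
    c["R"]=(R.from_rotvec(o) if o.size==3 else R.from_matrix(o) if o.size==9 else R.from_quat(o)).as_matrix()
    return c
def rays(c,uv):
    p=cv2.undistortPoints(np.array(uv,float).reshape(-1,1,2),c["K"],c["D"]).reshape(-1,2)
    return np.c_[p[:,0],-p[:,1],-np.ones(len(p))]@c["R"].T
def plane(c,uv,z):
    d=rays(c,uv);o=np.array(c["xyz"]);return o+d*((z-o[2])/d[:,2])[:,None]
def cloud(c):
    h,w=c["depth"].shape;v,u=np.mgrid[:h,:w]
    return (np.array(c["xyz"])+rays(c,np.c_[u.ravel(),v.ravel()])*c["depth"].reshape(-1,1)).reshape(h,w,3)
E
python3 - <<'E'
from h import *
for n in ["scene","side","wrist"]:
    c=cam(n);cv2.imwrite(f"pics/{n}0.png",c["pixels"]);print(n,c["xyz"],c["orientation"],c["D"],c["vertical_fov"],(c["depth"]>0).mean())
print(get_obs())
E
```

```text
scene [ 1.07444648 -0.51409032  0.98893044] [0.64791452 0.2829127  0.77729226] [0.02356821 0.         0.         0.         0.        ] 53.55539019743246 0.9960119047619047
side [-0.06081939  0.95563954  0.93029461] [ 0.3229075  -1.19780978 -2.3199702 ] [-0.07941633  0.          0.          0.          0.        ] 44.31270670517535 0.9962414965986395
wrist [0.62514032 0.07658018 0.37266079] [-3.04166869e-01  2.06832650e-03 -1.83342239e-04] [0.00040567 0.         0.         0.         0.        ] 71.83533882664155 0.996156462585034
{'time': 0.15, 'q': array([-0.06289252,  0.38408754,  0.01637768,  1.3708864 , -0.00631784,
        1.38820181, -0.04651961]), 'joint_vel': array([-0.00070454, -0.00116727,  0.00052047, -0.00310129, -0.00079115,
       -0.00117083, -0.00077864]), 'effort': array([ 3.13456680e-03, -6.28150821e+01,  8.46451297e-01, -3.72163582e+01,
        1.68576470e-02,  1.09401988e-02, -6.53258235e-05]), 'tcp_pos': array([6.24639910e-01, 4.17677283e-05, 2.44494005e-01]), 'tcp_rot': array([-3.14158877e+00, -4.96671018e-05,  2.41085396e-03]), 'ft_force': array([-0.37397316,  0.27945285, -0.54749007]), 'ft_torque': array([-0.00915245,  0.02590921,  0.04169314]), 'opening': 0.08542358615266511}
```

View pics/scene0.png

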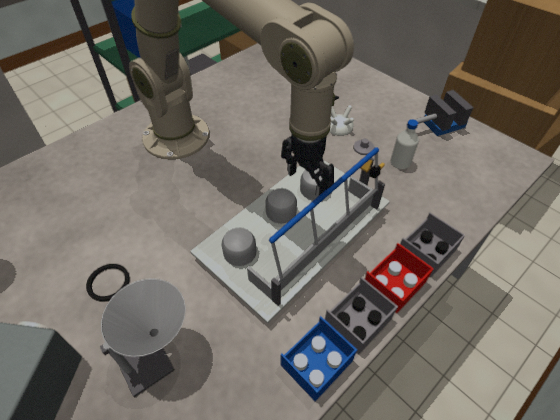

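View pics/side0.png

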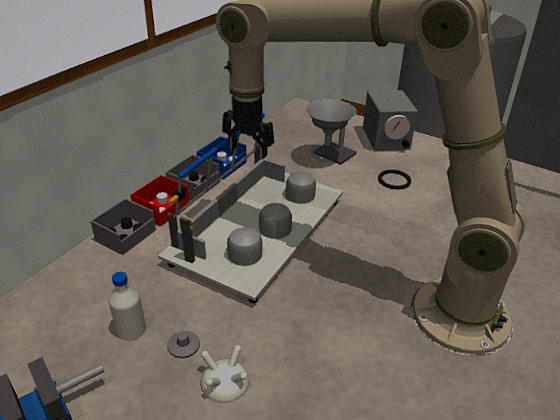

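View pics/wrist0.png

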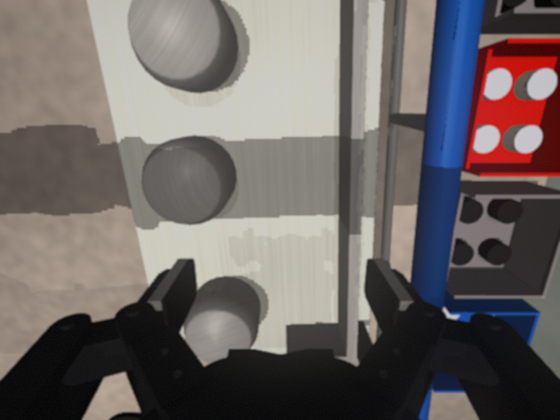

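The pictures show three shells on the front deck (scene px ~(239,246), (281,206), (315,183)), the fence behind them, and the raised flap with its blue bar running from (275,238) to (377,153). Next I'll measure from depth.

Run:
```python
from h import *
P={}
for n in ["scene","side"]:
    c=cam(n);p=cloud(c);np.save(n+".npy",p);P[n]=(p,c["pixels"])
for n,(p,im) in P.items():
    x,y,z=p[...,0],p[...,1],p[...,2]
    reg=(x>.35)&(x<.95)&(abs(y)<.4)
    m=reg&(abs(z-.04)<.006)
    m=cv2.morphologyEx(m.astype(np.uint8),cv2.MORPH_OPEN,np.ones((3,3)))
    k,l,s,_=cv2.connectedComponentsWithStats(m);i=1+s[1:,4].argmax()
    q=p[l==i][:,:2].astype(np.float32)
    r=cv2.minAreaRect(q);print(n,"deck",r,np.median(p[l==i][:,2]),len(q)); print(cv2.boxPoints(r))
    hsv=cv2.cvtColor(im,cv2.COLOR_BGR2HSV)
    b=reg&(hsv[...,0]>100)&(hsv[...,0]<125)&(hsv[...,1]>140)&(z>.18)
    b=p[b];print("bar",len(b),b.mean(0),b.min(0),b.max(0))
    if len(b)>5:
        bb=b-np.median(b,0);u,s_,v=np.linalg.svd(bb,full_matrices=False);print("dir",v[0],np.degrees(np.arctan2(-v[0][0],v[0][1])))
    # shells
    m=(reg&(z>.05)&(z<.118)).astype(np.uint8)
    k,l,s,ce=cv2.connectedComponentsWithStats(m)
    for i in range(1,k):
        if s[i,4]>120:
            q=p[l==i];print(" blob",ce[i].round(),s[i,4],q.min(0).round(3),q.max(0).round(3),q.mean(0).round(3))
```

```text
scene deck ((0.5889782905578613, 0.003981202840805054), (0.2978655695915222, 0.5219149589538574), 3.1963870525360107) 0.04027377627804518 6251
[[ 0.4257266   0.25622842]
 [ 0.45482785 -0.26487455]
 [ 0.75223    -0.24826601]
 [ 0.72312874  0.27283695]]
bar 745 [ 0.69136161 -0.01207628  0.26900158] [ 0.57637138 -0.18573224  0.19286129] [0.70591609 0.20375476 0.59073095]
dir [ 0.05219765 -0.99861944  0.00588385] -177.00788348062466
 blob [308. 185.] 337 [0.499 0.097 0.05 ] [0.57  0.138 0.112] [0.539 0.11  0.087]
 blob [359. 187.] 417 [0.61  0.111 0.05 ] [0.692 0.249 0.117] [0.649 0.21  0.088]
 blob [281. 204.] 874 [ 0.491 -0.035  0.05 ] [0.576 0.05  0.114] [ 0.542 -0.002  0.093]
 blob [308. 253.] 1258 [ 0.632 -0.207  0.05 ] [0.74  0.226 0.117] [ 0.699 -0.046  0.077]
 blob [418. 258.] 1237 [0.834 0.011 0.05 ] [0.947 0.298 0.076] [0.9   0.153 0.063]
 blob [239. 245.] 1025 [ 0.517 -0.212  0.05 ] [ 0.599 -0.125  0.116] [ 0.567 -0.176  0.095]
 blob [365. 314.] 625 [ 0.835 -0.138  0.05 ] [ 0.947 -0.005  0.074] [ 0.904 -0.071  0.064]
 blob [323. 359.] 632 [ 0.836 -0.286  0.05 ] [ 0.946 -0.155 
[... 190 characters left out ...]
.2591899 ]
 [ 0.453253   -0.2686423 ]
 [ 0.74807477 -0.25329632]
 [ 0.7206001   0.2745359 ]]
bar 526 [0.66099889 0.06937761 0.28468994] [ 0.54874393 -0.18467289  0.18787859] [0.69771183 0.20645445 0.58759149]
dir [-0.16287193 -0.96086483  0.22407924] 170.37949046576838
 blob [148. 192.] 1470 [ 0.831 -0.287  0.05 ] [0.949 0.297 0.075] [0.916 0.088 0.062]
 blob [223. 205.] 2365 [ 0.607 -0.208  0.05 ] [0.74  0.25  0.117] [0.679 0.034 0.081]
 blob [300. 186.] 764 [ 0.506 -0.202  0.05 ] [ 0.591 -0.118  0.116] [ 0.541 -0.147  0.089]
 blob [275. 219.] 935 [ 0.482 -0.026  0.05 ] [0.567 0.059 0.116] [0.516 0.03  0.089]
 blob [244. 245.] 1072 [0.489 0.107 0.05 ] [0.575 0.192 0.115] [0.523 0.162 0.09 ]
```

Run:
```python
from h import *
from scipy.optimize import least_squares
S=[np.load(n+".npy") for n in("scene","side")]
th=np.radians(3.05);O=np.array([.5905,.0036]);Rm=np.array([[np.cos(th),-np.sin(th)],[np.sin(th),np.cos(th)]])
loc=lambda q:(q[:,:2]-O)@Rm
A=[s.reshape(-1,3) for s in S]
for g in([.535,.15],[.53,.012],[.555,-.165]):
    for k in(0,1,2):
        q=np.vstack(A) if k==2 else A[k]
        q=q[(q[:,2]>.048)&(q[:,2]<.084)&(np.hypot(*(q[:,:2]-g).T)<.065)]
        r=least_squares(lambda c:np.hypot(*(q[:,:2]-c).T)-.045,g,loss="soft_l1",f_scale=.003)
        print(g,k,len(q),r.x.round(4),"local",loc(r.x[None]).round(4),np.median(abs(r.fun)).round(4))
for a in A:
    l=loc(a)
    m=(abs(l[:,1])<.19)&(a[:,2]>.06)&(a[:,2]<.095)&(l[:,0]>.08)&(l[:,0]<.115)
    print("fence x pct",np.percentile(l[m,0],[5,25,50,75,95]).round(4),np.polyfit(l[m,1],l[m,0],1).round(4))
    for s in(1,-1):
        m=(s*l[:,1]>.19)&(s*l[:,1]<.225)&(a[:,2]>.06)&(a[:,2]<.095)&(l[:,0]>.035)&(l[:,0]<.09)
        print("cheek",s,m.sum(),np.percentile(l[m,1],[5,50,95]).round(4) if m.any() else '')
    m=(abs(l[:,1])<.21)&(a[:,2]>.2)&(a[:,2]<.3)&(l[:,0]>.05)&(l[:,0]<.15)
    print("bar z>",[(round(z,3),(m&(abs(a[:,2]-z)<.003)).sum(),l[m&(abs(a[:,2]-z)<.003),0].mean().round(4) if (m&(abs(a[:,2]-z)<.003)).any() else 0) for z in np.arange(.2,.29,.01)])
print(loc(np.array([[.6246,0]])))
```

```text
[0.535, 0.15] 0 132 [0.536  0.1447] local [[-0.0469  0.1438]] 0.0009
[0.535, 0.15] 1 376 [0.5365 0.1428] local [[-0.0465  0.1419]] 0.0009
[0.535, 0.15] 2 508 [0.5365 0.1435] local [[-0.0465  0.1426]] 0.0011
[0.53, 0.012] 0 245 [0.5281 0.0113] local [[-0.0619  0.011 ]] 0.0007
[0.53, 0.012] 1 346 [0.5284 0.0092] local [[-0.0617  0.0089]] 0.0012
[0.53, 0.012] 2 591 [0.5282 0.0101] local [[-0.0618  0.0098]] 0.0011
[0.555, -0.165] 0 248 [ 0.5523 -0.1664] local [[-0.0472 -0.1677]] 0.0006
[0.555, -0.165] 1 303 [ 0.5526 -0.1689] local [[-0.047  -0.1702]] 0.0014
[0.555, -0.165] 2 551 [ 0.5523 -0.1678] local [[-0.0473 -0.1692]] 0.0012
fence x pct [0.1119 0.1125 0.1129 0.1134 0.114 ] [1.00e-04 1.13e-01]
cheek 1 138 [0.2037 0.2065 0.2085]
cheek -1 105 [-0.2123 -0.2112 -0.21  ]
bar z> [(np.float64(0.2), np.int64(26), np.float64(0.1152)), (np.float64(0.21), np.int64(58), np.float64(0.1118)), (np.float64(0.22), np.int64(23), np.float64(0.1101)), (np.float64(0.23), np.int64(26), np.float64(0.1075)), (np.float64(0.24), np.int64(30), np.float64(0.1051)), (np.float64(0.25), np.int64(34), np.float64(0.0994)), (np.float64(0.26), np.int64(83), np.float64(0.102)), (np.float64(0.27), np.int64(520), np.float64(0.0987)), (np.float64(0.28), np.int64(10), np.float64(0.0837))]
fence x pct [0.0986 0.1001 0.1011 0.1022 0.1038] [0.0007 0.1011]
cheek 1 86 [0.211  0.2131 0.2152]
cheek -1 140 [-0.2096 -0.2055 -0.201 ]
bar z> [(np.float64(0.2), np.int64(22), np.float64(0.1081)), (np.float64(0.21), np.int64(45), np.float64(0.1072)), (np.float64(0.22), np.int64(13), np.float64(0.1045)), (np.float64(0.23), np.int64(13), np.float64(0.1032)), (np.float64(0.24), np.int64(13), np.float64(0.0985)), (np.float64(0.25), np.int64(28), np.float64(0.0871)), (np.float64(0.26), np.int64(120), np.float64(0.0905)), (np.float64(0.27), np.int64(109), np.float64(0.0932)), (np.float64(0.28), np.int64(15), np.float64(0.0783))]
[[ 0.03386015 -0.00540927]]
```

```bash
cat > plan.py <<'E'
from h import *
th=np.radians(3.05);O=np.array([.5905,.0036]);Rm=np.array([[np.cos(th),-np.sin(th)],[np.sin(th),np.cos(th)]])
loc=lambda q:(np.asarray(q)[...,:2]-O)@Rm
wor=lambda l:O+np.asarray(l)@Rm.T
E
python3 - <<'E'
from plan import *
import bench;print([n for n in dir(bench) if n[0]!='_'], getattr(bench,'tips_ahead',None))
for n,s,t in(("B",[.5282,.0101],[.0545,-.010]),("A",[.5365,.1435],[.0545,.086]),("C",[.5523,-.1678],[.0545,-.106])):
    s=np.array(s);t=wor(t);d=(t-s);L=np.linalg.norm(d);d/=L;a=np.arctan2(d[1],d[0])
    print(n,"tgt",t.round(4),"len",L.round(4),"ang",a.round(3),"twist",(np.pi/2+a).round(3),"start",(s-d*.07).round(4),"end",(t-d*.048).round(4))
E
```

```text
['MotionError', 'capture', 'get_obs', 'hand_in', 'tips_ahead'] 0.014
B tgt [ 0.6455 -0.0035] len 0.118 ang -0.115 twist 1.455 start [0.4587 0.0182] end [0.5978 0.002 ]
A tgt [0.6403 0.0924] len 0.1157 ang -0.457 twist 1.113 start [0.4737 0.1744] end [0.5973 0.1136]
C tgt [ 0.6506 -0.0994] len 0.1198 ang 0.608 twist 2.179 start [ 0.4949 -0.2078] end [ 0.6112 -0.1268]
```

>>> {"api": "servo_tool", "payload": {"rows": [[[-5,0,2],0,1],[[-10,0,2],0,1],[[-15,0.5,2],0,1],[[-16.6,1.5,0],0,0.6],[[-16.6,1.5,0],0.15,0.6]]}}

```text
time: 0.88
tcp_pos: [0.4568, 0.0157, 0.2439]
tcp_rot: [-3.132, -0.242, 0.004]
ft_force: [1.1, -0.4, 0.1]
opening: 0.052
```

>>> {"api": "servo_tool", "payload": {"rows": [[[0,0.2,0],0.18,0.6],[[0,0.2,0],0.36,0.6],[[0,0.2,0],0.54,0.6],[[0,0.2,0],0.72,0.6],[[0,0.2,0],0.9,0.6]]}}

```text
time: 1.5
tcp_pos: [0.4567, 0.0177, 0.2439]
tcp_rot: [2.71, 1.588, -0.004]
ft_force: [0.5, 0.1, 0.1]
opening: 0.051
```

>>> {"api": "servo_tool", "payload": {"rows": [[[0,0,0],0.18,0.6],[[0,0,0],0.36,0.6],[[0,0,-4],0.4,0.6],[[0,0,-8],0.4,0.6],[[0,0,-8],0.4,0.6]]}}

```text
time: 2.12
tcp_pos: [0.4545, 0.0175, 0.1615]
tcp_rot: [-2.34, -2.094, 0.011]
ft_force: [-0.3, 0.3, 0.5]
opening: 0.0514
```

Run:
```python
from h import *
for n in ["side"]:
    c=cam(n);cv2.imwrite(f"pics/{n}1.png",c["pixels"])
o=get_obs();print(o["time"],o["tcp_pos"],o["tcp_rot"],o["ft_force"],o["opening"])
```

```text
2.175 [0.45603083 0.01763389 0.1636734 ] [ 2.34118142  2.09478406 -0.00622587] [ 0.167713   -0.32788956  0.27233606] 0.05138586889785004
```

View pics/side1.png

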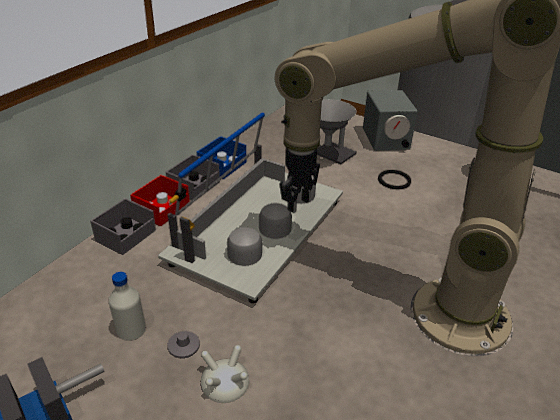

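The gripper is over the deck behind the middle shell (px ~(300,190)), and nothing has been disturbed. Next it goes down and pushes B.

>>> {"api": "servo_tool", "payload": {"rows": [[[0.1,0,-4.5],0,0.6],[[0.2,0,-9.2],0,0.6],[[0.2,0,-9.5],0,0.6],[[1.2,-0.1,-9.5],0,0.6],[[2.2,-0.2,-9.5],0,0.6]]}}

```text
time: 2.8
tcp_pos: [0.4808, 0.0157, 0.0713]
tcp_rot: [2.339, 2.093, -0.001]
ft_force: [0.4, 0.6, 1.0]
opening: 0.0515
```

>>> {"api": "servo_tool", "payload": {"rows": [[[1,-0.1,0],0,0.6],[[2,-0.2,0],0,0.6],[[3,-0.3,0],0,0.6],[[4,-0.4,0],0,0.6],[[5,-0.5,0],0,0.6]]}}

```text
time: 3.42
tcp_pos: [0.5314, 0.0107, 0.0713]
tcp_rot: [2.339, 2.093, -0.001]
ft_force: [-4.1, 0.1, 4.5]
opening: 0.0514
```

```bash
cat > shells.py <<'E'
from plan import *
from scipy.optimize import least_squares
import sys
def shells(gs,names=("scene","side")):
    A=np.vstack([cloud(cam(n)).reshape(-1,3) for n in names])
    for n,g in gs.items():
        q=A[(A[:,2]>.048)&(A[:,2]<.084)&(np.hypot(*(A[:,:2]-g).T)<.06)]
        # drop fence/cheek points
        l=loc(q);q=q[(l[:,0]<.097)&(abs(l[:,1])<.2)]
        if len(q)<20: print(n,"few");continue
        r=least_squares(lambda c:np.hypot(*(q[:,:2]-c).T)-.045,g,loss="soft_l1",f_scale=.002)
        print(n,len(q),r.x.round(4),"local",loc(r.x).round(4),np.median(abs(r.fun)).round(4))
    o=get_obs();print(o["time"],o["tcp_pos"].round(4),o["ft_force"].round(1),"tcp local",loc(o["tcp_pos"]).round(4))
E
python3 - <<'E'
from shells import *
o=get_obs();d=np.array([.993,-.115])
shells({"B":o["tcp_pos"][:2]+.048*d})
c=cam("side");cv2.imwrite("pics/side2.png",c["pixels"])
E
```

```text
B 505 [0.5778 0.0043] local [-0.0126  0.0014] 0.0016
3.525 [0.5323 0.0105 0.0713] [0.5 0.5 0.4] tcp local [-0.0578  0.01  ]
```

View pics/side2.png

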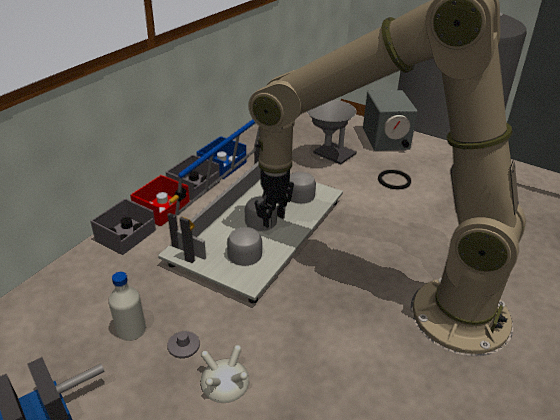

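B slides in the cradle, with its centre 46 mm ahead of the TCP. I'll carry on to the fence.

>>> {"api": "servo_tool", "payload": {"rows": [[[1.2,-0.15,0],0,0.6],[[2.4,-0.3,0],0,0.6],[[3.6,-0.4,0],0,0.6],[[4.8,-0.55,0],0,0.6],[[5.6,-0.65,0],0,0.6]]}}

```text
time: 4.2
tcp_pos: [0.5886, 0.0039, 0.071]
tcp_rot: [2.339, 2.092, 0.001]
ft_force: [-2.5, 0.4, -0.8]
opening: 0.0514
```

>>> {"api": "servo_tool", "payload": {"rows": [[[0.4,-0.05,0],0,0.6],[[0.8,-0.1,0],0,0.6],[[1.1,-0.1,0],0,0.6],[[1.1,-0.1,0],0,0.6]]}}

```text
time: 4.7
tcp_pos: [0.5999, 0.0028, 0.0711]
tcp_rot: [2.339, 2.091, 0.001]
ft_force: [-0.3, 0.3, -0.4]
opening: 0.0512
```

Run:
```python
from shells import *
shells({"B":[.6455,-.0035]});shells({"B":[.6455,-.0035]},["scene"])
```

```text
B 458 [ 0.646  -0.0031] local [ 0.0551 -0.0097] 0.0015
4.8 [0.5999 0.0028 0.0712] [-0.5 -0.1  0.2] tcp local [ 0.0093 -0.0012]
B 152 [ 0.6464 -0.0019] local [ 0.0556 -0.0084] 0.0006
4.85 [0.5999 0.0029 0.0712] [-0.2  0.3  0.3] tcp local [ 0.0093 -0.0012]
```

B is seated at local (55, -9) mm. Shell A is next.

>>> {"api": "servo_tool", "payload": {"rows": [[[-3,0.3,0],0,0.6],[[-7,0.3,3],0,0.6],[[-10,2,8],0,0.6],[[-12.7,7,9],-0.17,0.6],[[-12.7,12,9],-0.34,0.6]]}}

```text
time: 5.48
tcp_pos: [0.4727, 0.1222, 0.1635]
tcp_rot: [2.658, 1.663, 0.007]
ft_force: [0.8, 0.4, -1.1]
opening: 0.0514
```

>>> {"api": "servo_tool", "payload": {"rows": [[[-0.1,3.5,0],0,0.6],[[-0.1,5.2,0],0,0.6],[[-0.1,5.2,-4],0,0.6],[[-0.1,5.2,-9],0,0.6],[[-0.1,5.2,-9],0,0.6]]}}

```text
time: 6.1
tcp_pos: [0.4693, 0.1719, 0.0703]
tcp_rot: [2.66, 1.663, -0.005]
ft_force: [0.9, -0.2, 0.2]
opening: 0.0512
```

Run:
```python
from shells import *
shells({"A":[.5365,.1435],"B":[.6455,-.0035],"C":[.5523,-.1678]})
print(get_obs()["tcp_rot"])
```

```text
A 407 [0.5361 0.144 ] local [-0.0469  0.1431] 0.0009
B 302 [ 0.6463 -0.0031] local [ 0.0553 -0.0096] 0.0013
C 437 [ 0.5524 -0.1684] local [-0.0472 -0.1698] 0.0011
6.2 [0.4724 0.1736 0.0745] [0.5 0.4 2.2] tcp local [-0.1089  0.176 ]
[2.65870592 1.6620447  0.00698521]
```

>>> {"api": "servo_tool", "payload": {"rows": [[[1,-0.5,-0.3],0,0.6],[[2,-1,-0.4],0,0.6],[[3,-1.45,-0.4],0,0.6],[[4,-1.9,-0.4],0,0.6],[[5,-2.4,-0.4],0,0.6]]}}

```text
time: 6.82
tcp_pos: [0.5229, 0.1495, 0.0706]
tcp_rot: [2.659, 1.663, 0.007]
ft_force: [-2.8, 1.5, 3.3]
opening: 0.0515
```

Run:
```python
from shells import *
shells({"A":get_obs()["tcp_pos"][:2]+.046*np.array([.897,-.441])})
```

```text
A 492 [0.5659 0.1273] local [-0.018   0.1248] 0.0017
6.925 [0.5239 0.1484 0.0704] [ 0.7 -0.2  0.4] tcp local [-0.0588  0.1481]
```

>>> {"api": "servo_tool", "payload": {"rows": [[[1.2,-0.55,0],0,0.6],[[2.4,-1.1,0],0,0.6],[[3.6,-1.7,0],0,0.6],[[4.8,-2.3,0],0,0.6],[[6,-2.8,0],0,0.6]]}}

```text
time: 7.55
tcp_pos: [0.5847, 0.1197, 0.0702]
tcp_rot: [2.66, 1.659, 0.007]
ft_force: [-2.4, 0.6, -0.7]
opening: 0.0511
```

>>> {"api": "servo_tool", "payload": {"rows": [[[0.5,-0.25,0],0,0.6],[[1,-0.5,0],0,0.6],[[1.4,-0.65,0],0,0.6],[[1.5,-0.7,0],0,0.6]]}}

```text
time: 8.05
tcp_pos: [0.5992, 0.1129, 0.0701]
tcp_rot: [2.66, 1.66, 0.006]
ft_force: [-6.8, 2.1, 3.0]
opening: 0.0512
```

Run:
```python
from shells import *
shells({"A":[.640,.0924],"B":[.6455,-.0035]})
```

```text
A 355 [0.641  0.0908] local [0.0551 0.0844] 0.0014
B 238 [ 0.6471 -0.0013] local [ 0.0563 -0.0079] 0.001
8.15 [0.5991 0.113  0.0702] [-4.   1.   1.2] tcp local [0.0144 0.1088]
```

>>> {"api": "servo_tool", "payload": {"rows": [[[-3.5,1.7,0.3],0,0.6],[[-7,3.2,4],0,0.6],[[-11,1,9],0.1,0.6],[[-12,-5,9.3],0.28,0.6],[[-12,-11,9.3],0.46,0.6]]}}

```text
time: 8.78
tcp_pos: [0.4804, 0.0152, 0.1649]
tcp_rot: [2.244, 2.186, 0.013]
ft_force: [0.7, -0.8, -0.3]
opening: 0.051
```

>>> {"api": "servo_tool", "payload": {"rows": [[[0,-6,0],0.18,0.6],[[0.5,-12,0],0.36,0.6],[[1,-18,0],0.54,0.6],[[1.3,-20.8,0],0.61,0.6],[[1.3,-20.8,0],0.61,0.6]]}}

```text
time: 9.4
tcp_pos: [0.4928, -0.1986, 0.1652]
tcp_rot: [1.492, 2.755, 0.013]
ft_force: [-0.5, 0.1, 1.1]
opening: 0.0511
```

Run:
```python
from shells import *
shells({"A":[.640,.0924],"B":[.6455,-.0035]})
print(get_obs()["tcp_rot"])
```

```text
A 437 [0.6415 0.0903] local [0.0555 0.0839] 0.0012
B 386 [ 0.648  -0.0016] local [ 0.0571 -0.0083] 0.0012
9.5 [ 0.4935 -0.1934  0.165 ] [ 0.1  0.4 -0.4] tcp local [-0.1073 -0.1916]
[1.48878395 2.7584015  0.01692135]
```

>>> {"api": "servo_tool", "payload": {"rows": [[[0,-1.5,0],0.02,0.6],[[0,-1.5,-5],0.02,0.6],[[0,-1.5,-9.3],0.02,0.6],[[0,-1.5,-9.4],0.02,0.6]]}}

```text
time: 10.0
tcp_pos: [0.4916, -0.2058, 0.0684]
tcp_rot: [1.462, 2.78, 0.016]
ft_force: [-0.5, 0.7, -0.1]
opening: 0.0513
```

>>> {"api": "servo_tool", "payload": {"rows": [[[0.8,0.6,0],0,0.6],[[1.7,1.2,0],0,0.6],[[2.5,1.7,0],0,0.6],[[3.4,2.35,0],0,0.6],[[4.2,2.9,0],0,0.6]]}}

```text
time: 10.62
tcp_pos: [0.5343, -0.1767, 0.0687]
tcp_rot: [1.462, 2.78, 0.016]
ft_force: [-3.0, -2.1, 2.3]
opening: 0.0507
```

Run:
```python
from shells import *
shells({"C":get_obs()["tcp_pos"][:2]+.046*np.array([.825,.565])})
```

```text
C 577 [ 0.573  -0.1498] local [-0.0257 -0.1522] 0.0012
10.725 [ 0.535  -0.1755  0.0685] [0.9 0.2 0.6] tcp local [-0.065  -0.1759]
```

>>> {"api": "servo_tool", "payload": {"rows": [[[1.1,0.7,0],0,0.6],[[2.2,1.45,0],0,0.6],[[3.3,2.2,0],0,0.6],[[4.4,2.9,0],0,0.6],[[5.5,3.65,0],0,0.6]]}}

```text
time: 11.35
tcp_pos: [0.5906, -0.1384, 0.0682]
tcp_rot: [1.459, 2.781, 0.018]
ft_force: [-2.1, -1.4, -0.5]
opening: 0.0514
```

>>> {"api": "servo_tool", "payload": {"rows": [[[0.6,0.4,0],0,0.6],[[1.2,0.8,0],0,0.6],[[1.8,1.2,0],0,0.6],[[2.1,1.4,0],0,0.6],[[2.2,1.45,0],0,0.6]]}}

```text
time: 11.98
tcp_pos: [0.6126, -0.1238, 0.0682]
tcp_rot: [1.459, 2.781, 0.018]
ft_force: [-4.1, -0.5, 1.4]
opening: 0.051
```

Run:
```python
from shells import *
shells({"A":[.640,.0924],"B":[.6455,-.0035],"C":[.651,-.0974]})
```

```text
A 452 [0.6418 0.0903] local [0.0558 0.0839] 0.0013
B 353 [ 0.6474 -0.002 ] local [ 0.0565 -0.0086] 0.0013
C 325 [ 0.6523 -0.0954] local [ 0.0565 -0.1021] 0.0017
12.075 [ 0.6126 -0.1238  0.0682] [-2.5  0.2  0.3] tcp local [ 0.0152 -0.1284]
```

The row is complete: x = 55.8, 56.5 and 56.5 mm, spacings 92.5 and 93.5 mm. I'll back off, lift and turn the jaws.

>>> {"api": "servo_tool", "payload": {"rows": [[[-3,-2,0],0,0.6],[[-6,-4,2],0,0.6],[[-9,-4,7],-0.1,0.6],[[-11,0,12],-0.28,0.6],[[-11,4,17],-0.46,0.7]]}}

```text
time: 12.7
tcp_pos: [0.5016, -0.0873, 0.2355]
tcp_rot: [2.062, 2.364, 0.019]
ft_force: [2.5, 0.7, 0.3]
opening: 0.0597
```

>>> {"api": "servo_tool", "payload": {"rows": [[[0,3,4],-0.18,0.7],[[0,6,8],-0.36,0.7],[[0,8,10],-0.54,0.7],[[0,8.4,10],-0.72,0.7],[[0,8.4,10],-0.9,0.7]]}}

```text
time: 13.32
tcp_pos: [0.5018, -0.0023, 0.3363]
tcp_rot: [2.883, 1.223, 0.017]
ft_force: [-0.1, -0.6, -0.4]
opening: 0.06
```

>>> {"api": "servo_tool", "payload": {"rows": [[[0,0,0],-0.18,0.7],[[0,0,0],-0.36,0.7],[[0,0,0],-0.54,0.7],[[0,0,0],-0.72,0.7],[[0,0,0],-0.78,0.7]]}}

```text
time: 13.95
tcp_pos: [0.502, -0.002, 0.3366]
tcp_rot: [3.129, 0.03, 0.013]
ft_force: [0.0, -0.6, -0.5]
opening: 0.06
```

Run:
```python
from shells import *
shells({"A":[.640,.0924],"B":[.6455,-.0035],"C":[.651,-.0974]})
print(get_obs()["tcp_rot"])
for n in ("scene","side"):
    c=cam(n);cv2.imwrite(f"pics/{n}3.png",c["pixels"])
    hsv=cv2.cvtColor(c["pixels"],cv2.COLOR_BGR2HSV);p=cloud(c);l=loc(p.reshape(-1,3)).reshape(*p.shape[:2],2)
    m=(hsv[...,0]>100)&(hsv[...,0]<125)&(hsv[...,1]>140)&(p[...,2]>.2)&(p[...,2]<.32)&(l[...,0]>.05)&(l[...,0]<.15)&(abs(l[...,1])<.2)
    q=np.c_[l[m],p[m][:,2]];print(n,len(q),np.median(q,0).round(4),np.percentile(q,[3,97],0).round(4))
    # camera direction in local for offset of axis
    C=np.r_[loc(c["xyz"]),c["xyz"][2]];v=C-np.median(q,0);v[1]=0;v/=np.linalg.norm(v);ax=np.median(q,0)-.0065*v
    print("axis",ax.round(4),"theta",np.arctan2(ax[2]-.135,.125-ax[0]).round(3),"r",np.hypot(ax[2]-.135,.125-ax[0]).round(4))
```

```text
A 445 [0.6415 0.0904] local [0.0556 0.0839] 0.0013
B 358 [ 0.6474 -0.0022] local [ 0.0566 -0.0088] 0.0015
C 324 [ 0.6528 -0.095 ] local [ 0.0569 -0.1018] 0.0014
14.05 [ 0.502  -0.0021  0.3365] [ 0.6  0.4 -0.6] tcp local [-0.0887 -0.0009]
[3.12894689 0.03468979 0.01219849]
scene 708 [ 0.1018 -0.0328  0.2677] [[ 0.0961 -0.1871  0.2618]
 [ 0.1054  0.1784  0.2711]]
axis [ 0.0989 -0.0328  0.2618] theta 1.368 r 0.1295
side 515 [0.0936 0.0414 0.2654] [[ 0.0897 -0.1714  0.2585]
 [ 0.1017  0.1919  0.2693]]
axis [0.0982 0.0414 0.2609] theta 1.361 r 0.1287
```

View pics/side3.png

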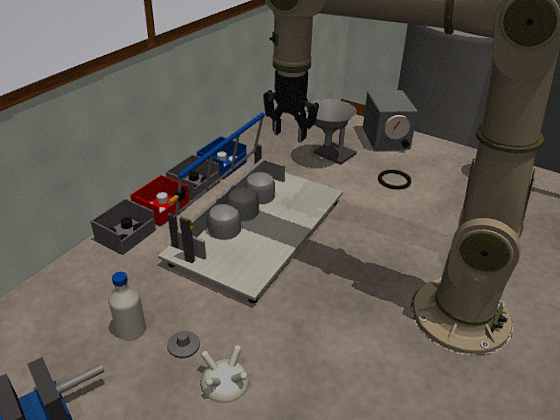

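The pictures agree on the bar: axis at local x 98.5, z 261 mm, θ≈1.365. The shells stand in a row at px (224,220), (243,203) and (261,187). I'll straddle the bar and close on it.

>>> {"api": "servo_tool", "payload": {"rows": [[[5,0.3,0],0.03,0.7],[[10,0.6,0],0.03,0.7],[[15,0.9,0],0.03,0.7],[[18.7,1.1,0],0.03,0.7],[[18.7,1.1,0],0.03,0.7]]}}

```text
time: 14.78
tcp_pos: [0.6904, 0.0092, 0.333]
tcp_rot: [3.128, 0.088, 0.006]
ft_force: [-1.2, -0.1, -1.4]
opening: 0.0597
```

>>> {"api": "servo_tool", "payload": {"rows": [[[0,0,-2.5],0,0.7],[[0,0,-5],0,0.7],[[0,0,-7.5],0,0.7],[[0,0,-7.5],0,0.7]]}}

```text
time: 15.28
tcp_pos: [0.689, 0.0092, 0.2564]
tcp_rot: [3.128, 0.089, 0.0]
ft_force: [0.0, -0.7, 0.3]
opening: 0.0599
```

Run:
```python
from plan import *
o=get_obs();print(o["time"],o["tcp_pos"].round(4),o["tcp_rot"],o["ft_force"],loc(o["tcp_pos"]).round(4))
for n in ("scene","wrist"):
    c=cam(n);cv2.imwrite(f"pics/{n}4.png",c["pixels"])
```

```text
15.275 [0.689  0.0092 0.2564] [3.12786973e+00 8.92777626e-02 9.97713112e-05] [ 0.01519668 -0.68613218  0.3269608 ] [0.0986 0.0004]
```

View pics/scene4.png

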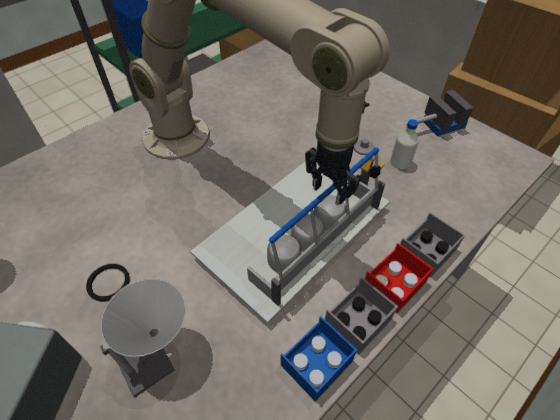

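View pics/wrist4.png

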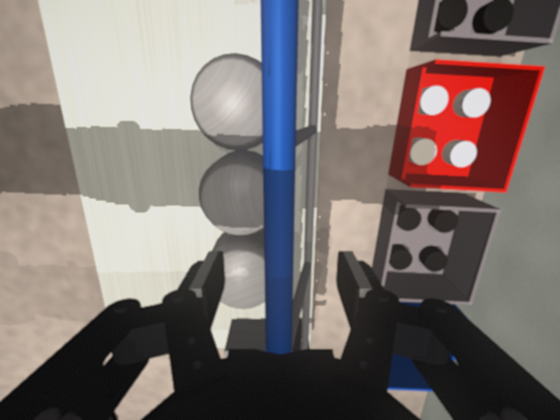

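The bar (wrist px x≈280) sits centred between the fingers (205 and 350), and the scene view agrees. Closing.

>>> {"api": "servo_tool", "payload": {"rows": [[[0,0,0],0,0],[[0,0,0],0,0],[[0,0,0],0,0],[[0,0,0],0,0],[[0,0,0],0,0]], "grip_force": 40}}

```text
time: 16.0
tcp_pos: [0.6907, 0.0092, 0.2605]
tcp_rot: [3.128, 0.089, 0.01]
ft_force: [-1.9, 0.6, 5.8]
opening: 0.0128
```

Run:
```python
from plan import *
o=get_obs();p=o["tcp_pos"];print(p.round(4),o["ft_force"].round(1),o["opening"])
l0=loc(p);z0=p[2];g=z0+.005
t0=np.arctan2(g-.135,.125-l0[0]);r=np.hypot(g-.135,.125-l0[0]);print("theta0",t0,"r",r)
for t in np.arange(1.3,-.051,-.09):
    l=[.125-.13*np.cos(t),l0[1]];w=wor(l);z=.135+.13*np.sin(t)-.005
    print(round(t,2),((np.r_[w,z]-p)*100).round(2))
```

```text
[0.6907 0.0092 0.2605] [-1.9  0.6  5.8] 0.012836241160212434
theta0 1.384003210370495 r 0.1327681283725969
1.3 [-1.01 -0.05 -0.52]
1.21 [-2.12 -0.11 -0.88]
1.12 [-3.19 -0.17 -1.34]
1.03 [-4.22 -0.22 -1.9 ]
0.94 [-5.19 -0.28 -2.55]
0.85 [-6.11 -0.33 -3.28]
0.76 [-6.95 -0.37 -4.09]
0.67 [-7.71 -0.41 -4.97]
0.58 [-8.4  -0.45 -5.92]
0.49 [-8.99 -0.48 -6.93]
0.4 [-9.49 -0.51 -7.98]
0.31 [-9.9  -0.53 -9.08]
0.22 [-10.21  -0.54 -10.21]
0.13 [-10.41  -0.55 -11.36]
0.04 [-10.51  -0.56 -12.53]
-0.05 [-10.5   -0.56 -13.7 ]
```

>>> {"api": "servo_tool", "payload": {"rows": [[[-1,-0.05,-0.25],0,0],[[-2.1,-0.1,-0.6],0,0],[[-3.2,-0.15,-1.05],0,0],[[-4.2,-0.2,-1.6],0,0],[[-5.2,-0.3,-2.25],0,0]]}}

```text
time: 16.62
tcp_pos: [0.6393, 0.0065, 0.2387]
tcp_rot: [3.128, 0.089, 0.015]
ft_force: [4.4, 1.0, 2.5]
opening: 0.0126
```

```bash
cat > bar.py <<'E'
from plan import *
import sys
def bar(names=("scene","side"),save=None):
  for n in names:
    c=cam(n)
    if save: cv2.imwrite(f"pics/{n}{save}.png",c["pixels"])
    hsv=cv2.cvtColor(c["pixels"],cv2.COLOR_BGR2HSV);p=cloud(c);l=loc(p.reshape(-1,3)).reshape(*p.shape[:2],2)
    m=(hsv[...,0]>100)&(hsv[...,0]<125)&(hsv[...,1]>140)&(p[...,2]>.11)&(p[...,2]<.32)&(l[...,0]>-.06)&(l[...,0]<.15)&(abs(l[...,1])<.2)
    q=np.c_[l[m],p[m][:,2]]
    if len(q)<20: print(n,"few",len(q));continue
    C=np.r_[loc(c["xyz"]),c["xyz"][2]];md=np.median(q,0);v=C-md;v[1]=0;v/=np.linalg.norm(v);ax=md-.0065*v
    print(n,len(q),"axis",ax.round(4),"theta",np.arctan2(ax[2]-.135,.125-ax[0]).round(3),"r",np.hypot(ax[2]-.135,.125-ax[0]).round(4))
  o=get_obs();p=o["tcp_pos"];print("tcp local",loc(p).round(4),p[2].round(4),p.round(4),o["ft_force"].round(1),o["opening"].round(4),o["time"])
E
python3 -c "
from bar import *
bar()"
```

```text
scene 565 axis [ 0.0494 -0.0529  0.2392] theta 0.943 r 0.1288
side 469 axis [0.047  0.049  0.2384] theta 0.924 r 0.1295Traceback (most recent call last):
  File "<string>", line 3, in <module>
    bar()
    ~~~^^
  File "bar.py", line 13, in bar
    o=get_obs();p=o["tcp_pos"];print("tcp local",loc(p).round(4),p[2].round(4),p.round(4),o["ft_force"].round(1),o["opening"].round(4),o["time"])
                                                                                                                 ^^^^^^^^^^^^^^^^^^
AttributeError: 'float' object has no attribute 'round'
```

>>> {"api": "servo_tool", "payload": {"rows": [[[-0.9,-0.05,-0.7],0,0],[[-1.75,-0.1,-1.5],0,0],[[-2.5,-0.15,-2.4],0,0],[[-3.2,-0.15,-3.35],0,0],[[-3.8,-0.2,-4.35],0,0]]}}

```text
time: 17.35
tcp_pos: [0.6004, 0.0044, 0.1941]
tcp_rot: [3.128, 0.089, 0.012]
ft_force: [6.7, -0.1, 0.7]
opening: 0.0124
```

```bash
sed -i 's/o\["opening"\].round(4)/o["opening"]/' bar.py; python3 -c "
from bar import *
bar()"
```

```text
scene 499 axis [ 0.0104 -0.0545  0.1931] theta 0.469 r 0.1285
side 482 axis [0.0089 0.0514 0.192 ] theta 0.457 r 0.1293
tcp local [0.0092 0.0003] 0.193 [0.5996 0.0043 0.193 ] [ 6.4  0.5 -1.2] 0.012607551597997658 17.45
```

>>> {"api": "servo_tool", "payload": {"rows": [[[-0.5,-0.03,-1.0],0,0],[[-0.85,-0.05,-2.1],0,0],[[-1.1,-0.06,-3.2],0,0],[[-1.25,-0.07,-4.2],0,0]], "grip_force": 60}}

```text
time: 17.95
tcp_pos: [0.5877, 0.0037, 0.151]
tcp_rot: [3.128, 0.089, 0.012]
ft_force: [6.7, 1.1, 5.1]
opening: 0.0115
```

```bash
python3 -c "
from bar import *
bar(save='5')"
```

```text
scene 481 axis [-0.0026 -0.0496  0.1509] theta 0.124 r 0.1286
side 453 axis [-0.0034  0.0562  0.1496] theta 0.113 r 0.1292
tcp local [-0.0031  0.0002] 0.1495 [0.5874 0.0037 0.1495] [ 9.6  0.2 -0.3] 0.011933148371047538 18.05
```

View pics/side5.png

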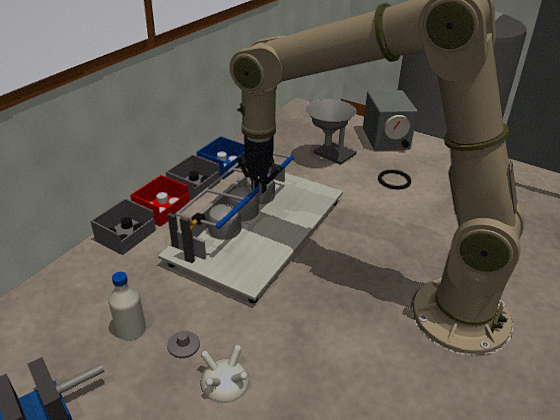

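The flap is at about 0.12 rad and tracking the grip, with the bar between px (218,225) and (293,160). Now the snap.

>>> {"api": "servo_tool", "payload": {"rows": [[[-0.05,0,-0.6],0,0],[[-0.1,0,-1.1],0,0],[[-0.1,0,-1.6],0,0],[[-0.1,0,-1.9],0,0],[[-0.1,0,-1.9],0,0]]}}

```text
time: 18.68
tcp_pos: [0.5867, 0.0037, 0.1301]
tcp_rot: [3.128, 0.089, 0.011]
ft_force: [8.0, 0.7, 0.9]
opening: 0.0117
```

```bash
python3 -c "
from bar import *
bar(save='6')"
```

```text
scene 445 axis [-0.0032 -0.0461  0.1305] theta -0.035 r 0.1283
side 455 axis [-0.0041  0.0469  0.1315] theta -0.027 r 0.1291
tcp local [-0.0038  0.0003] 0.1301 [0.5867 0.0037 0.1301] [7.8 0.8 0.7] 0.011900068962128413 18.775
```

>>> {"api": "servo_tool", "payload": {"rows": [[[0,0,0.4],0,0],[[0,0,0.7],0,0],[[0,0,0.7],0,0.3],[[0,0,0.7],0,0.3],[[0,0,0.7],0,0.3]], "grip_force": 20}}

```text
time: 19.4
tcp_pos: [0.5858, 0.0036, 0.1363]
tcp_rot: [3.128, 0.089, 0.008]
ft_force: [-0.1, -0.5, 1.3]
opening: 0.0258
```

>>> {"api": "servo_tool", "payload": {"rows": [[[0,0,1],0,0.3],[[0,0,3],0,0.3],[[0,0,6],0,0.3],[[-3,0,11],0,0.3],[[-5,0,16],0,0.3]]}}

```text
time: 20.02
tcp_pos: [0.5346, 0.0035, 0.2982]
tcp_rot: [3.128, 0.089, 0.007]
ft_force: [-0.1, -1.1, 0.4]
opening: 0.0254
```

```bash
python3 -c "
from bar import *
bar(save='7')
from shells import *
shells({'A':[.640,.0924],'B':[.6455,-.0035],'C':[.651,-.0974]})
c=cv2.imread('pics/side7.png')[180:280,140:320];cv2.imwrite('pics/crop7.png',cv2.resize(c,None,fx=4,fy=4))"
```

```text
scene 512 axis [-0.0032 -0.027   0.1396] theta 0.036 r 0.1283
side 470 axis [-0.0046  0.0311  0.1398] theta 0.037 r 0.1297
tcp local [-0.0537  0.0028] 0.3039 [0.5368 0.0036 0.3039] [ 1.6 -0.3 -1. ] 0.025392497630666994 20.125
A 378 [0.6418 0.0907] local [0.0559 0.0843] 0.0013
B 322 [ 0.6476 -0.0016] local [ 0.0567 -0.0082] 0.0015
C 327 [ 0.6529 -0.0949] local [ 0.057  -0.1017] 0.0013
20.225 [0.5361 0.0036 0.2982] [ 0.2 -0.6 -0.3] tcp local [-0.0543  0.0029]
```

View pics/side7.png

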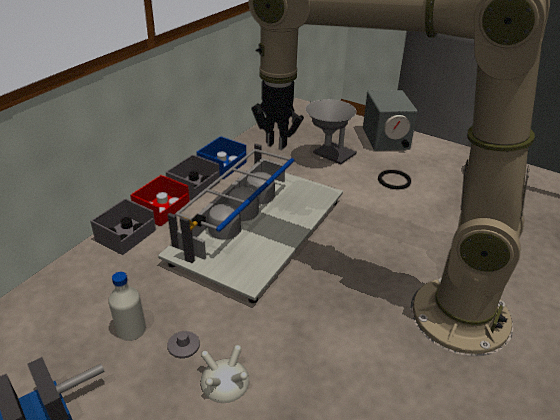

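View pics/crop7.png

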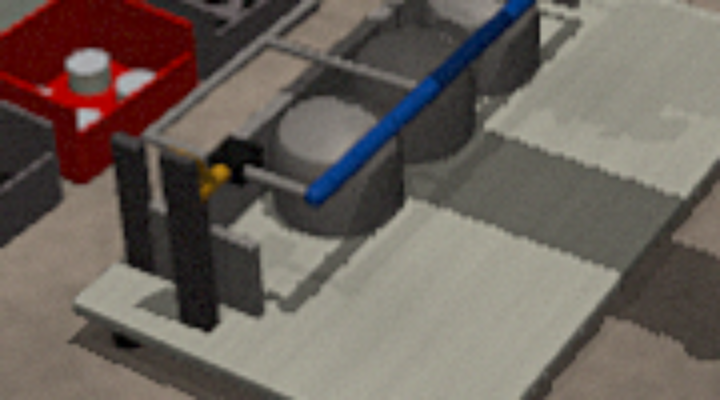

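The flap stays down by itself at about 0.036 rad with the gripper well clear. The shells stand in a row under the bar (side px (224,222), (243,203), (261,187)). I'll let it settle, check once more and hand in.

>>> {"api": "servo_tool", "payload": {"rows": [[[0,0,0],0,0.3],[[0,0,0],0,0.3],[[0,0,0],0,0.3],[[0,0,0],0,0.3],[[0,0,0],0,0.3]]}}

```text
time: 20.85
tcp_pos: [0.5361, 0.0036, 0.298]
tcp_rot: [3.128, 0.089, 0.013]
ft_force: [-0.5, 0.5, 0.5]
opening: 0.0256
```

```bash
python3 -c "
from bar import *
bar()
print(hand_in())"
```

```text
scene 514 axis [-0.0033 -0.0284  0.1393] theta 0.034 r 0.1283
side 476 axis [-0.0044  0.035   0.1397] theta 0.036 r 0.1295
tcp local [-0.0543  0.0029] 0.2982 [0.5361 0.0036 0.2982] [-0.1  0.  -0.3] 0.025523736964250525 20.95
the job is handed in; nothing more can be done
None
```

The job is handed in, at about 21 s of the 64 s allowed. I pushed each shell against the fence with half-open fingers used as a cradle. Then I gripped the flap's blue bar, drew it down its arc to about -0.03 rad, let go and backed off.

**Shells:** the last measurement put them at shelf x ≈ 56, 57 and 57 mm. Neighbouring centres were about 92.5 and 93.5 mm apart, so gaps are under 5 mm. They looked upright in the pictures. These x values are 1–2 mm past the nominal 55 mm of fence contact, which is within the 2 mm calibration error.

**Flap:** after release it stayed at about 0.035 rad in both views, and the reading had not changed 0.8 s later. I could not see the tongue's travel directly; I infer that it snapped in because the flap stays down against its spring near the stated latched angle.

**Other parts:** the bystanders looked unmoved in the pictures; I did not measure them. The gripper was clear of everything at the end, with wrist force near zero. No check failed.

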